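Fetch the sink strainer from the blocked spares drawer

ROBOT

A 7-joint arm with a two-finger parallel gripper is mounted at the origin on the work surface. World frame = base frame: x ahead of the robot, y to its left, z up, the work surface at z = 0. Lengths are in m, angles in rad, forces in N, time in s.
With the tool pointing down it reaches from about 0.4 to 0.875 m from the base axis. Payload 19.3 kg.
Tool frame: the origin (TCP) lies at the very end of the fingers, on their centre line; the grasp point (between the pads) lies 19 mm behind it; z points along the fingers, y is the line along which they close (so a half turn about z gives the same grasp; the last joint's range is limited). The gripper opens to 85 mm and grips with 20 to 120 N. Pads are 22 mm wide; open, the fingers measure 114 mm over their backs; the gripper's body (76 mm by 85 mm) begins 54 mm behind the grasp point. The pads swing forward as they close: fully open they stand 13 mm farther back than shut.
Start: joints at [-0.07, 0.521, -0.036, 1.599, 0.021, 1.021, -0.113], TCP at [0.625, -0, 0.197] pointing down, gripper open.
Joint ranges: [-2.91, 2.91], [-0.3, 2.13], [-1.5, 1.42], [0.17, 2.43], [-1.26, 4.41], [0.16, 1.93], [-2.52, 2.52]. Speed limits (rad/s): [1.89, 1.89, 2.39, 2.39, 3.01, 3.01, 3.01].

INTERFACE

Orientations are given as [roll, pitch, yaw] about the fixed x, y, z axes, in that order (R = Rz(yaw) Ry(pitch) Rx(roll)).
In Python, from workcell import monitor, optics, job_done gives the robot as it stands.
- The arm moves only by the shell command python3 -m handwheel 'ROWS' [FORCE]. ROWS is JSON, a list of rows, each an object of numbers: "dx", "dy", "dz": the shift along the tool's x, y, z in cm; "wx", "wy", "wz": the turn, a rotation vector about the tool's x, y, z in rad; "claw": the opening in per cent of the stroke, from 0 (shut) to 100 (fully open). A call has 1 to 8 rows; each row shifts and turns the commanded pose from where the row before left it, along the tool's axes as they then stand; what a row does not reach is not made up. A row lasts 1/8 s, in which the tool goes at most 62.5 mm and 10.7 degrees, less where a joint would pass 70% of its speed; a pose out of reach is approached as far as the arm can. A call with a gripper value outside its range is refused whole. The fingers move at their own pace and stop on an object; FORCE is the grip in N (left out, the last holds). Time passes only in rows, so rows that do not move let the fingers close. It gives the time, the measured TCP pose, the force, the opening and the grip force at its end, in the units of the state.
- monitor.observe(): the state, without advancing time (a new reading comes with each control period).
- optics.grab_frame(name): name is "scene" or "side" or "wrist"; returns a dict with "frame" (420x560x3 uint8, blue, green, red), "fovy" (degrees; the focal length in pixels is half the picture's height over the tangent of half this angle, whatever the lens; pixels are square), "cx", "cy" (the principal point, pixels), "k1" (the pictures are not rectified: a ray, as slopes to the right and down, at radius r is drawn at 1 + k1 r^2 times it, then the intrinsics apply), "R" (3x3) and "t" (3): a world point X has camera coordinates R X + t. Camera axes: x right, y down, z forward; pixel columns grow to the right and rows downward; lengths in m; the calibration is good to about 2 mm. A picture is of the moment at which its call begins. There is no depth.
- job_done(): hands the job in; it is judged then, once.
Trained networks look in the newest picture that a camera, given by its name, has taken for a name from the list of things; names that differ only in an ending like _2 or _b are one class to them, and where a whole thing is asked for, a point or a joint stands for the part that bears it (a point fixed in the world has none). Each returns a list of dicts, best first, with "p" (0 to 1); they miss things now and then, are a little off and sometimes report something else, mostly with a low value. They report only what shows in the picture. A call takes as long as a camera call. They do not tell look-alikes from the thing itself.
- optics.masks_of(name, camera): "region" (420x560 bool, what is visible of it) and "rect" ([left, top, width, height] in pixels, round what is visible of it).
The state is a dict: "clock": time; "qpos": joint angles; "qd": joint speeds; "joint_efforts": joint torques, N m; "position": TCP position; "tool_rot": TCP orientation; "force": force on the tool from outside, world axes, zero at the start; "moment": the same for the moment, N m; "grip_width": finger opening in m; "finger_force": force on a finger pad.
Only numpy, scipy, OpenCV 4.12 (cv2) and the standard library are available. Lean on these libraries where they do the work, as an engineer would, in place of code of your own. Each camera call takes 0.05 s, during which the arm holds its last target. There are 200 camera calls.

TASK

The bleach bottle is standing in the way of the spares unit: set it upright on the bare floor clear of the drawer, without it ever touching the unit. Then pull the upper drawer right out to its stop, and after that take the stainless sink strainer out of it and set it upright, wholly inside the rim, on the upturned bucket lid. Leave the drawer fully out with the other two fittings in it, leave everything else where it is, and drop nothing.

Things in the scene. Friction and masses are not known exactly. Their poses are not given: they have to be found in the camera images.
- unit: fixed white spares unit with two stacked drawers, 240 deep (x) x 270 wide (y) x 165 mm high. Origin: centre of its underside on the floor; its front face is at x = -120 mm in its own frame and the drawers slide out along its own -x
- upper (a joint): the upper drawer's slide, m: 0 shut, 0.15 at its stop. It may start slightly ajar. Its front is 266 mm wide, 86 to 152 mm above the floor (so out at the stop, the front face is 270 mm ahead of the unit's centre, its handle 317 mm)
- lower (a joint): the lower drawer's slide, m: 0 shut, 0.15 at its stop; same handle, 56 mm above the floor
- upper_handle (a point): middle of the upper drawer's bow handle: a level steel bar 10 mm thick and 120 mm long along the unit's y, 130 mm above the floor (35 mm below the unit's top), its axis 42 mm ahead of the drawer front, so 37 mm free behind it; joined to the front at both ends. Moves with the drawer
- upper_floor (a point): point on the upper drawer's inner floor, 90 mm above the work floor, moving with the drawer; x, y axes as the unit's. The inner floor reaches from x = -105 (front) to +96 mm and y = -119 to +119 mm; two 4 mm dividers along x at y = -40 and +40 mm make three compartments; dividers and side walls stand 28 mm above this floor
- bleach: upright white plastic bleach bottle, 202 mm high, body 68 mm diameter up to 125 mm, tapering to the neck; white cap 33 mm diameter from 166 to 202 mm. About 0.45 kg. Origin: centre of its underside, z up
- strainer: stainless steel sink strainer in one of the upper drawer's compartments: bowl 22 mm high with a 52 mm diameter flange at its top, a 9 mm stem and a knob on top, 18 mm diameter, from 36 to 50 mm high. Origin: centre of its underside, z up
- lid: grey plastic bucket lid lying upside down on the floor as a tray: 192 mm diameter, floor 5 mm thick, rim 12 mm high and 4 mm thick (inner diameter about 180 mm). Origin: centre of its underside
- plug: black rubber sink plug in another compartment of the upper drawer: disc 48 mm diameter, 18 mm high, with a tab to 32 mm high. Origin: centre of its underside. To stay in the drawer
- elbow: brass pipe elbow in another compartment of the upper drawer: two 36 mm legs at a right angle, 24 mm high. Origin: underside of its corner block. To stay in the drawer
- carton: bystander: cardboard carton 100 (x) x 70 (y) x 95 mm high; origin: centre of its underside
- tin: bystander: upright tin 66 mm diameter, 110 mm high; origin: centre of its underside
- polish: bystander: slim upright bottle of polish, 54 mm diameter, 170 mm high; origin: centre of its underside
- jar: bystander: squat grey jar 64 mm diameter, 85 mm high, on the floor ahead of the drawers, low enough for the upper drawer to pass; origin: centre of its underside
- brush: bystander: hand brush lying across the top of the unit, about 200 mm long along its own x, under 40 mm high
There are look-alikes about, which are no part of the job. Of the things that look like the lid, the largest one is meant.

How it is judged:
On the way, in this order (a step that is already met when the one before it is completed fails the run):
1. the upper drawer is out at its stop, with the strainer still in it (value of joint upper above 0.144 m and height (world z) of strainer above 0.08 m and x of strainer in the frame of upper_floor between -0.11 and 0.1 m and y of strainer in the frame of upper_floor between -0.125 and 0.125 m), for 0.2 s.
2. the strainer stands released on the bucket lid (horizontal distance between strainer and lid below 0.065 m and z of strainer in the frame of lid between 0 and 0.012 m and angle between strainer's own z axis and vertical below 0.15 rad and contact force between the fingers and strainer below 0.1 N), for 0.2 s.
At the end, for the whole second after the job is handed in: Upper drawer out over 144 of 150 mm, lower within 15 mm of shut, plug and elbow in the upper drawer; strainer at rest, released, within 0.15 rad of upright and 65 mm of the lid centre, on its floor; bleach released, at rest, within 0.1 rad of upright, on the bare floor (4 mm) (all of step 2 and value of joint upper above 0.144 m and linear speed of each of strainer, bleach below 0.02 m/s and angle between bleach's own z axis and vertical below 0.1 rad and height (world z) of bleach between -0.004 and 0.004 m and contact force between the fingers and bleach below 0.1 N and value of joint lower below 0.015 m and height (world z) of each of plug, elbow above 0.08 m and x of plug in the frame of upper_floor between -0.11 and 0.1 m and y of plug in the frame of upper_floor between -0.125 and 0.125 m and x of elbow in the frame of upper_floor between -0.11 and 0.1 m and y of elbow in the frame of upper_floor between -0.125 and 0.125 m); the robot touches nothing.
It fails at once if the bleach bottle touches the drawer unit or its drawers (contact force between bleach and unit above 0.3 N).
It fails at once if the bleach bottle is tipped far over (angle between bleach's own z axis and vertical above 0.6 rad).
It fails at once if the bleach bottle or the strainer is dropped (over 0.7 m/s while out of the fingers) ((linear speed of bleach above 0.7 m/s and contact force between the fingers and bleach below 0.05 N) or (linear speed of strainer above 0.7 m/s and contact force between the fingers and strainer below 0.05 N)).
It fails at once if the lower drawer is pulled open by more than 15 mm (value of joint lower above 0.015 m).
It fails at once if the bucket lid is shoved more than 40 mm, or the carton, tin, polish, jar or brush more than 30 mm (distance of lid from where it was at the start of the episode above 0.04 m or distance of any of carton, tin, polish, jar, brush from where it was at the start of the episode above 0.03 m).
It also fails if it takes over 67 s, if anything falls off the work surface, if the arm or the gripper's body presses on something with over 40 N, if the wrist force passes 120 N, or if a joint passes its speed limit or range.

## Working session

There is one attempt and no reset: what is moved stays moved. The work goes in short steps, Python scripts to look and compute and a shell command to move; the robot and the scene stay as the last step left them, time stands still between calls to the robot, and variables do not carry over. Pictures are saved under pics/ and viewed, at most 10 in all, crops included, and the job is handed in when it is done.

```bash
mkdir -p pics; cat > h.py <<'E'
import numpy as np, cv2
from workcell import monitor, optics, job_done
def cam(n):
    f=optics.grab_frame(n); h=f["frame"].shape[0]
    f["f"]=h/2/np.tan(np.radians(f["fovy"])/2); f["R"]=np.array(f["R"]); f["t"]=np.array(f["t"])
    f["K"]=np.array([[f["f"],0,f["cx"]],[0,f["f"],f["cy"]],[0,0,1]]); f["D"]=np.array([f["k1"],0,0,0.]); return f
def proj(f,X):
    return cv2.projectPoints(np.array(X,float).reshape(-1,1,3),cv2.Rodrigues(f["R"])[0],f["t"],f["K"],f["D"])[0].reshape(-1,2)
def onz(f,uv,z):
    p=cv2.undistortPoints(np.array(uv,float).reshape(-1,1,2),f["K"],f["D"]).reshape(-1,2)
    d=np.c_[p,np.ones(len(p))]@f["R"]; c=-f["R"].T@f["t"]
    return c+d*((z-c[2])/d[:,2])[:,None]
E
python3 - <<'E'
from h import *
np.set_printoptions(precision=3,suppress=True)
s=monitor.observe();print(s)
ims=[]
for n in ("scene","side"):
    f=cam(n); cv2.imwrite(f"pics/{n}0.png",f["frame"]); print(n,f["fovy"],f["k1"],-f["R"].T@f["t"],f["R"][2])
    for k in ["unit","upper","upper_handle","bleach","strainer","lid","plug","elbow","carton","tin","polish","jar","brush"]:
        for r in optics.masks_of(k,n):
            x,y,w,h=r["rect"]; ys,xs=np.nonzero(r["region"])
            print(n,k,round(r["p"],2),r["rect"],len(xs),"c",xs.mean().round(1) if len(xs) else None,ys.mean().round(1) if len(xs) else None,"floor@bottom",onz(f,[[x+w/2,y+h]],0)[0])
E
```

```text
{'clock': 0.0, 'qpos': array([-0.07 ,  0.522, -0.036,  1.6  ,  0.021,  1.021, -0.113]), 'qd': array([-0.001,  0.001, -0.001, -0.001,  0.001,  0.   ,  0.001]), 'joint_efforts': array([ -0.004, -92.711,   1.978, -36.993,   0.018,   0.008,  -0.   ]), 'position': array([ 0.625, -0.   ,  0.196]), 'tool_rot': array([-3.14 ,  0.   ,  1.571]), 'force': array([-0.017,  0.043, -0.793]), 'moment': array([-0.007,  0.01 , -0.039]), 'finger_force': 0.0, 'grip_width': 0.08568884842303888}
scene 47.98763878128729 -0.037098914180129346 [0.946 0.836 1.284] [-0.268 -0.525 -0.808]
scene unit 0.89 [150.9, 160.4, 109.7, 109.4] 7826 c 202.8 212.2 floor@bottom [0.827 0.091 0.   ]
scene unit 0.55 [236.3, 172.1, 25.5, 58.4] 393 c 246.7 201.4 floor@bottom [0.644 0.024 0.   ]
scene upper 0.8 [238.5, 172.0, 21.2, 60.8] 376 c 246.7 203.4 floor@bottom [0.648 0.032 0.   ]
scene upper_handle 0.81 [232.7, 166.0, 31.9, 65.6] 523 c 244.9 197.6 floor@bottom [0.647 0.027 0.   ]
scene upper_handle 0.24 [239.8, 184.9, 18.0, 61.0] 178 c 247.8 215.1 floor@bottom [0.671 0.077 0.   ]
scene bleach 0.86 [266.7, 172.5, 24.9, 51.3
[... 1846 characters left out ...]
[0.692 0.171 0.   ]
side carton 0.76 [379.9, 168.1, 47.0, 47.9] 1574 c 402.9 191.6 floor@bottom [ 0.434 -0.274  0.   ]
side tin 0.98 [208.9, 189.2, 25.0, 51.0] 1083 c 219.9 215.9 floor@bottom [ 0.695  0.168 -0.   ]
side polish 0.75 [250.0, 155.5, 87.0, 53.1] 1870 c 290.7 181.6 floor@bottom [ 0.673 -0.074  0.   ]
side polish 0.62 [331.3, 133.2, 16.1, 58.2] 601 c 338.0 163.1 floor@bottom [ 0.645 -0.244  0.   ]
side jar 0.79 [369.4, 216.4, 29.9, 39.5] 993 c 382.5 236.4 floor@bottom [ 0.364 -0.091  0.   ]
side brush 0.8 [233.8, 135.6, 59.3, 23.0] 544 c 261.2 145.9 floor@bottom [ 0.969 -0.217  0.   ]
side brush 0.65 [249.9, 158.2, 86.3, 49.0] 1763 c 290.4 181.4 floor@bottom [ 0.679 -0.079  0.   ]
```

```bash
python3 - <<'E'
import cv2,numpy as np
a=cv2.imread("pics/scene0.png")[110:370,130:430];b=cv2.imread("pics/side0.png")[110:410,80:480]
cv2.imwrite("pics/a.png",cv2.resize(a,None,fx=2.3,fy=2.3,interpolation=cv2.INTER_CUBIC));cv2.imwrite("pics/b.png",cv2.resize(b,None,fx=2,fy=2,interpolation=cv2.INTER_CUBIC))
E
```

```text
(no output)
```

View pics/a.png

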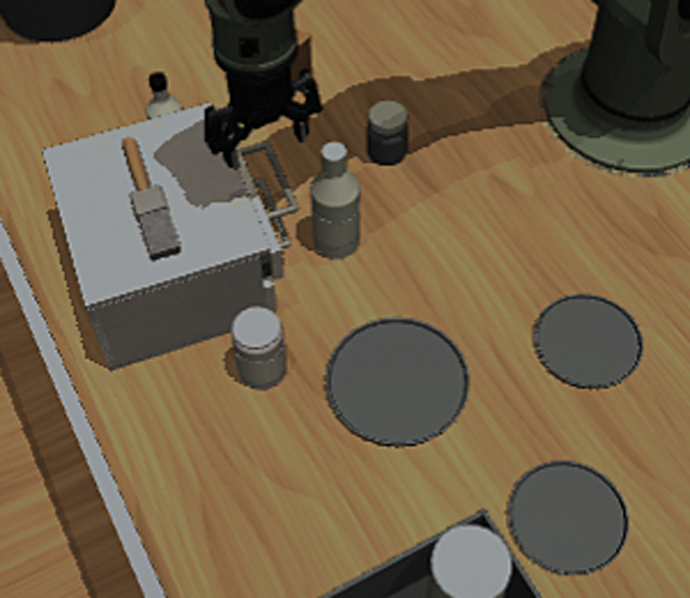

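View pics/b.png

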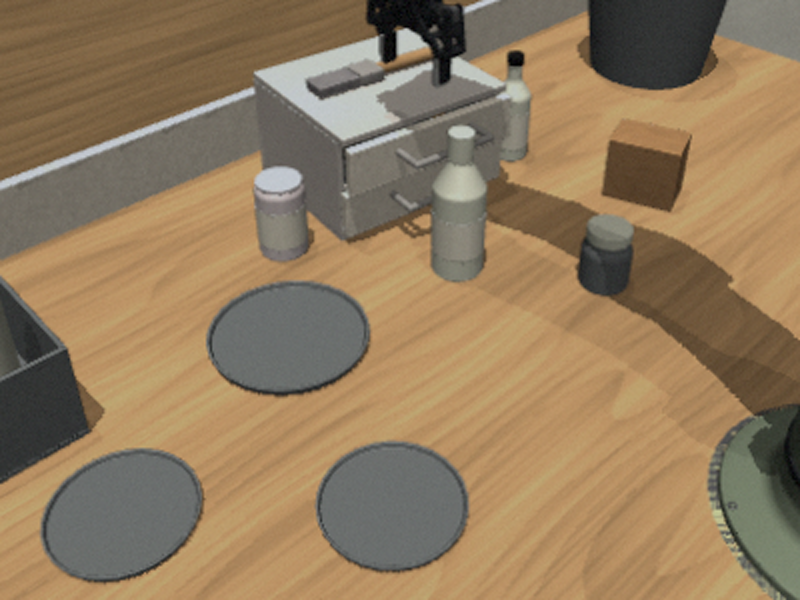

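The scene crop shows the bleach at about (335,200) and the brush on the unit. There are three lid-like discs at (397,380), (588,340) and (568,517) in the crop; the first looks largest. Next I'll measure them.

```bash
python3 - <<'E'
from h import *
np.set_printoptions(precision=3,suppress=True)
F={n:cam(n) for n in("scene","side")}
S=lambda *p:[[130+x/2.3,110+y/2.3] for x,y in p]
B=lambda *p:[[80+x/2,110+y/2] for x,y in p]
print("unit scene BL? ",onz(F["scene"],S((45,150),(212,105),(85,303),(272,252)),.165))
print("unit side ",onz(F["side"],B((256,78),(345,143),(505,92)),.165))
for n in F:
    for k in ("lid","bleach","jar","tin","carton","polish"):
        for r in optics.masks_of(k,n):
            c=max(cv2.findContours(r["region"].astype(np.uint8),0,1)[0],key=len).reshape(-1,2)+0.
            if k=="lid":
                P=onz(F[n],c,.008)[:,:2]; (x,y),rad=cv2.minEnclosingCircle(P.astype(np.float32)); print(n,k,r["p"],x,y,rad*2,P.mean(0))
            else: # fit cylinder mask
                from scipy.optimize import minimize
                dims=dict(bleach=[(0,.034),(.125,.034),(.166,.0165),(.202,.0165)],jar=[(0,.032),(.085,.032)],tin=[(0,.033),(.11,.033)],polish=[(0,.027),(.1,.027),(.17,.012)],carton=[(0,.05),(.095,.05)])[k]
                a=np.linspace(0,6.28,24)
                def rect(v):
                    q=np.vstack([proj(F[n],np.c_[v[0]+rr*np.cos(a),v[1]+rr*np.sin(a),a*0+z]) for z,rr in dims]); return np.r_[q.min(0),q.max(0)]
                x,y,w,h=r["rect"]; t=np.array([x,y,x+w,y+h]); o=onz(F[n],[[x+w/2,y+h]],0)[0,:2]
                m=minimize(lambda v:((rect(v)-t)**2).sum(),o,method="Nelder-Mead"); print(n,k,round(r["p"],2),m.x,m.fun)
for k,n,p in (("h","scene",S((265,147),(293,208))),("h","side",B((400,157),(487,131)))):
    print(n,"handle",onz(F[n],p,.13))
print("cap",onz(F["scene"],S((334,150)),.202),onz(F["side"],B((461,133)),.202))
E
```

```text
unit scene BL?  [[ 0.866 -0.209  0.165]
 [ 0.632 -0.174  0.165]
 [ 0.903  0.051  0.165]
 [ 0.668  0.093  0.165]]
unit side  [[ 0.876  0.064  0.165]
 [ 0.653  0.09   0.165]
 [ 0.609 -0.157  0.165]]
scene lid 0.98 0.5736812949180603 0.251523494720459 0.19360069930553436 [0.574 0.252]
scene lid 0.56 0.3179014027118683 0.3236561119556427 0.150910422205925 [0.318 0.324]
scene lid 0.56 0.4850335717201233 0.5170491933822632 0.14799271523952484 [0.486 0.517]
scene bleach 0.81 [0.536 0.014] 12.272774274066336
scene bleach 0.29 [ 0.447 -0.256] 635.3003759968931
scene jar 0.73 [ 0.383 -0.103] 7.238901853758621
scene tin 0.85 [0.72  0.153] 11.29996383033183
scene carton 0.7 [ 0.424 -0.298] 389.92256420548745
scene polish 0.75 [ 0.672 -0.295] 244.58244131866542
side lid 0.9 0.31183335185050964 0.3258725702762604 0.14905379712581635 [0.31  0.327]
side lid 0.87 0.48059767484664917 0.5163297057151794 0.1500304788351059 [0.478 0.519]
side lid 0.65 0.5700055360794067 0.25311189889907837 0.202689990401268 [0.57  0.256]
side bleach 0.63 [0.527 0.018] 0.6143067919202885
side jar 0.81 [ 0.389 -0.106] 1.0300926766573915
side tin 0.85 [0.716 0.145] 9.300882958796231
side tin 0.44 [ 0.63  -0.023] 1912.0199284769053
side carton 0.61 [ 0.472 -0.315] 5.673338933030475
side polish 0.72 [ 0.678 -0.266] 3.564756758616796
scene handle [[ 0.59  -0.097  0.13 ]
 [ 0.603  0.018  0.13 ]]
side handle [[ 0.624  0.024  0.13 ]
 [ 0.594 -0.107  0.13 ]]
cap [[0.535 0.01  0.202]] [[0.528 0.015 0.202]]
```

Lid: (0.572, 0.252), measured 194 mm across against 150 mm for the others. Bleach: about (0.531, 0.014). Unit yaw: about -0.14. I'll move above the bleach and check from the wrist.

```bash
python3 -m handwheel '[{"dz":-5,"claw":100},{"dz":-4},{"dy":-5,"dx":0.7},{"dy":-4.4,"dx":0.7},{},{}]' 40
python3 - <<'E'
from h import *
np.set_printoptions(precision=3,suppress=True)
f=cam("wrist"); cv2.imwrite("pics/w1.png",f["frame"]); print(-f["R"].T@f["t"],f["R"][2])
for k in ("bleach","upper","unit","jar"):
  for r in optics.masks_of(k,"wrist"): print(k,r["p"],r["rect"])
print("tcp axis at z=.202",proj(f,[monitor.observe()["position"]*[1,1,0]+[0,0,.202]]), "pred cap", proj(f,[[.531,.014,.202]]))
E
```

```text
[0.625 0.082 0.374] [-0.    -0.321 -0.947]
bleach 0.56 [72.5, 130.4, 148.7, 137.4]
upper 0.77 [221.3, 86.1, 127.2, 320.7]
unit 0.73 [220.3, 82.1, 338.7, 337.9]
jar 0.77 [1.3, 240.9, 94.7, 87.1]
tcp axis at z=.202 [[277.657 252.608]] pred cap [[ 92.454 227.797]]schema error: expected keys dx, dy, dz, wx, wy, wz, claw
```

View pics/w1.png

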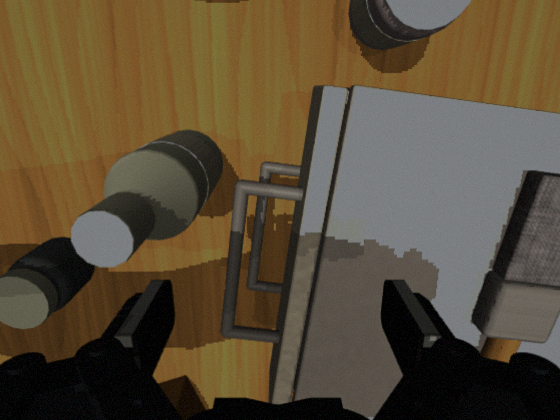

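The wrist view from the start pose shows the cap at (104,237), the upper handle bar from (242,187) to (227,333), and the drawer front ajar ahead of the unit edge (350,88). The move was refused because of the empty rows. I'll use this picture to refine the positions.

```bash
python3 -m handwheel '[{"dz":-5,"claw":100},{"dz":-4}]' 40
python3 - <<'E'
from h import *
np.set_printoptions(precision=3,suppress=True)
print(monitor.observe()["position"])
f=cam("wrist")
f["t"]=-f["R"]@np.array([.625,.082,.374])  # pose of the viewed picture
print("cap",onz(f,[[104,237]],.202))
print("handle",onz(f,[[243,187],[227,333]],.135)); print("unit corner/edge",onz(f,[[350,88],[559,113]],.165)); print("drawer top front",onz(f,[[320,88]],.152))
E
```

```text
[0.625 0.    0.197]
cap [[0.536 0.009 0.202]]
handle [[ 0.602  0.017  0.135]
 [ 0.585 -0.102  0.135]]
unit corner/edge [[0.665 0.081 0.165]
 [0.781 0.067 0.165]]
drawer top front [[0.65  0.081 0.152]]schema error: expected keys dx, dy, dz, wx, wy, wz, claw
```

```bash
python3 -m handwheel '[{"dx":0,"dy":0,"dz":-5,"wx":0,"wy":0,"wz":0,"claw":100},{"dx":0,"dy":0,"dz":-4,"wx":0,"wy":0,"wz":0,"claw":100},{"dx":0.5,"dy":-4.5,"dz":0,"wx":0,"wy":0,"wz":0,"claw":100},{"dx":0.6,"dy":-4.5,"dz":0,"wx":0,"wy":0,"wz":0,"claw":100},{"dx":0,"dy":0,"dz":0,"wx":0,"wy":0,"wz":0,"claw":100},{"dx":0,"dy":0,"dz":0,"wx":0,"wy":0,"wz":0,"claw":100}]' 40
python3 - <<'E'
from h import *
np.set_printoptions(precision=3,suppress=True)
f=cam("wrist"); p=monitor.observe()["position"];print(p)
g=f["frame"].copy(); q=proj(f,[[p[0],p[1],.202]])[0]; cv2.drawMarker(g,tuple(int(v) for v in q),(0,0,255),0,15,1); cv2.imwrite("pics/w2.png",g); print(q)
for r in optics.masks_of("bleach","wrist"): print(r["p"],r["rect"])
E
```

```text
clock: 3.15
position: [0.5355, 0.011, 0.2871]
tool_rot: [3.141, -0.0, 1.571]
force: [0.3, 0.2, -0.2]
grip_width: 0.0857
finger_force: 0.0
[0.536 0.011 0.287]
[277.723 200.826]
0.61 [241.3, 129.9, 70.8, 92.4]
```

View pics/w2.png

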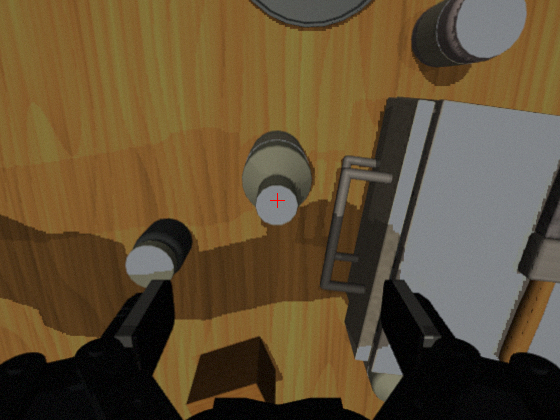

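The wrist view puts the cap at (277,204), with the tool axis on it to within 2 mm. Descend and grip.

```bash
python3 -m handwheel '[{"dx":-0.1,"dy":0,"dz":5,"wx":0,"wy":0,"wz":0,"claw":100},{"dx":0,"dy":0,"dz":4,"wx":0,"wy":0,"wz":0,"claw":100},{"dx":0,"dy":0,"dz":3,"wx":0,"wy":0,"wz":0,"claw":100},{"dx":0,"dy":0,"dz":0,"wx":0,"wy":0,"wz":0,"claw":70},{"dx":0,"dy":0,"dz":0,"wx":0,"wy":0,"wz":0,"claw":45},{"dx":0,"dy":0,"dz":0,"wx":0,"wy":0,"wz":0,"claw":20},{"dx":0,"dy":0,"dz":0,"wx":0,"wy":0,"wz":0,"claw":10},{"dx":0,"dy":0,"dz":0,"wx":0,"wy":0,"wz":0,"claw":10}]' 50
python3 -m handwheel '[{"dx":0,"dy":0,"dz":0,"wx":0,"wy":0,"wz":0,"claw":10},{"dx":0,"dy":0,"dz":0,"wx":0,"wy":0,"wz":0,"claw":10},{"dx":0,"dy":0,"dz":-1,"wx":0,"wy":0,"wz":0,"claw":10}]'
```

```text
clock: 4.25
position: [0.536, 0.0101, 0.1686]
tool_rot: [3.139, -0.0, 1.571]
force: [-4.3, 0.1, 19.4]
grip_width: 0.0086
finger_force: 9.9
clock: 4.62
position: [0.5351, 0.01, 0.1774]
tool_rot: [3.141, -0.0, 1.571]
force: [0.2, 0.1, -0.8]
grip_width: 0.0085
finger_force: 0.0
```

```bash
python3 - <<'E'
from h import *
np.set_printoptions(precision=3,suppress=True)
f=cam("side"); p=monitor.observe()["position"]
g=f["frame"].copy()
for z in (0,.202): print(proj(f,[[p[0],p[1],z]]))
print(proj(f,[p]))
a=cv2.resize(g[110:310,200:420],None,fx=2.5,fy=2.5,interpolation=cv2.INTER_CUBIC)
f=cam("wrist"); b=cv2.resize(f["frame"],(400,300)); b=cv2.copyMakeBorder(b,0,a.shape[0]-300,0,0,0)
o=np.hstack([a,b]); o=cv2.resize(o,None,fx=.83,fy=.83); cv2.imwrite("pics/s3.png",o)
E
```

```text
[[307.074 242.073]]
[[309.467 174.59 ]]
[[309.165 183.048]]
```

View pics/s3.png

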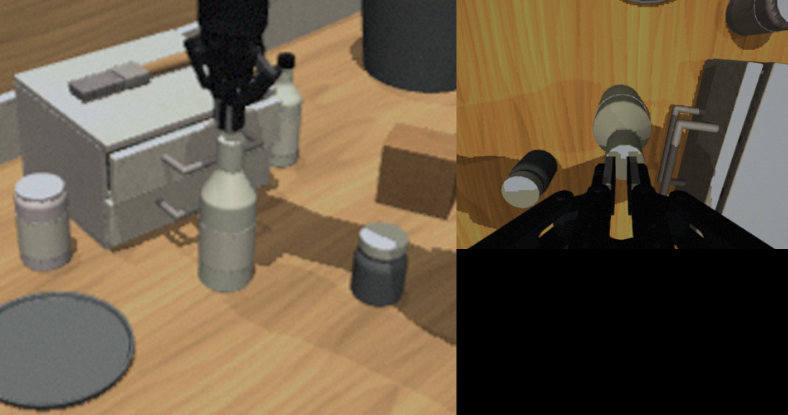

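```bash
python3 - <<'E'
from h import *
np.set_printoptions(precision=3,suppress=True)
s=monitor.observe(); p=s["position"]; print(s["clock"],s["grip_width"])
P=[]
for n,(x,y,w,h) in dict(side=(275,140,70,70),scene=(230,150,80,80),wrist=(200,150,160,160)).items():
    f=cam(n); q=proj(f,[p,p+[0,0,.019]]); print(n,q, [ (r["p"],r["rect"]) for r in optics.masks_of("bleach",n)])
    P.append(cv2.resize(f["frame"][y:y+h,x:x+w],(264,264),interpolation=cv2.INTER_CUBIC))
    for a in q: cv2.drawMarker(P[-1],tuple(int(v) for v in (a-[x,y])*264/w),(0,0,255),0,9,1)
cv2.imwrite("pics/z4.png",np.clip(np.hstack(P)*1.5,0,255).astype(np.uint8))
E
```

```text
4.725 0.008235320808267116
side [[309.167 183.269]
 [309.413 176.382]] [(0.69, [294.9, 173.3, 31.4, 76.9])]
scene [[275.219 180.393]
 [275.084 176.351]] [(0.86, [264.2, 173.3, 24.4, 50.7])]
wrist [[279.099 249.546]
 [279.263 266.405]] [(0.63, [227.4, 140.4, 99.5, 164.4])]
```

View pics/z4.png

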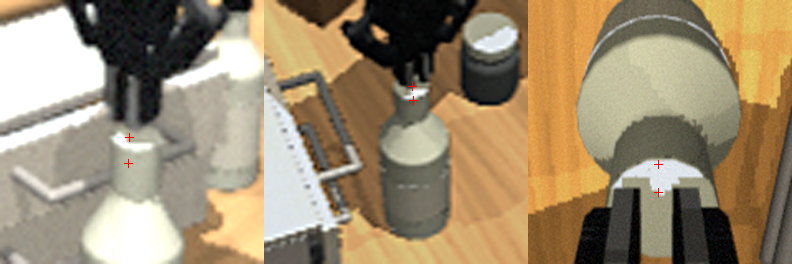

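The crops show the closed fingertips just above the cap, so they end higher than the reported TCP suggests. I'll open, then check the tip depth in the wrist picture.

```bash
python3 -m handwheel '[{"dx":0,"dy":0,"dz":-3,"wx":0,"wy":0,"wz":0,"claw":100},{"dx":0,"dy":0,"dz":0,"wx":0,"wy":0,"wz":0,"claw":100},{"dx":0,"dy":0,"dz":0,"wx":0,"wy":0,"wz":0,"claw":100},{"dx":0,"dy":0,"dz":0,"wx":0,"wy":0,"wz":0,"claw":100},{"dx":0,"dy":0,"dz":0,"wx":0,"wy":0,"wz":0,"claw":100}]'
python3 - <<'E'
from h import *
np.set_printoptions(precision=3,suppress=True)
s=monitor.observe(); p=s["position"]
f=cam("wrist"); print("f",f["f"],"k1",f["k1"],"cam pos",-f["R"].T@f["t"],"tcp cam",f["R"]@p+f["t"])
for b in (0,.01,.02,.03,.04): print(b,proj(f,[p+[.0428,0,b],p+[-.0428,0,b]]).round(0).tolist())
c=onz(f,[[277,204]],.202); 
for r in optics.masks_of("bleach","wrist"): print(r["p"],r["rect"])
cv2.imwrite("pics/w5.png",f["frame"])
E
```

```text
clock: 5.65
position: [0.5348, 0.01, 0.2063]
tool_rot: [-3.141, 0.0, 1.571]
force: [0.4, 0.5, -0.3]
grip_width: 0.0854
finger_force: 0.0
f 363.5932804476037 k1 0.008742947092686965 cam pos [0.535 0.092 0.384] tcp cam [0.    0.021 0.194]
0 [[358.0, 248.0], [198.0, 248.0]]
0.01 [[362.0, 257.0], [193.0, 257.0]]
0.02 [[366.0, 266.0], [189.0, 266.0]]
0.03 [[372.0, 276.0], [184.0, 276.0]]
0.04 [[377.0, 288.0], [178.0, 288.0]]
0.63 [233.5, 137.1, 90.1, 139.1]
```

The tips sit about 33 mm behind the reported TCP when shut and about 46 mm when open. Three checks agree on this: the contact at 0.1686 under the 202 mm cap, the side view and the wrist view. I'll work with that offset.

```bash
python3 -m handwheel '[{"dx":0,"dy":0,"dz":3,"wx":0,"wy":0,"wz":0,"claw":100},{"dx":0,"dy":0,"dz":2.5,"wx":0,"wy":0,"wz":0,"claw":100},{"dx":0,"dy":0,"dz":2,"wx":0,"wy":0,"wz":0,"claw":100},{"dx":0,"dy":0,"dz":0,"wx":0,"wy":0,"wz":0,"claw":70},{"dx":0,"dy":0,"dz":0,"wx":0,"wy":0,"wz":0,"claw":45},{"dx":0,"dy":0,"dz":0,"wx":0,"wy":0,"wz":0,"claw":20},{"dx":0,"dy":0,"dz":0,"wx":0,"wy":0,"wz":0,"claw":10},{"dx":0,"dy":0,"dz":0,"wx":0,"wy":0,"wz":0,"claw":10}]' 50
```

```text
clock: 6.75
position: [0.5355, 0.01, 0.1328]
tool_rot: [3.14, -0.0, 1.571]
force: [-1.8, -0.6, 8.2]
grip_width: 0.0315
finger_force: 49.0
```

```bash
python3 -m handwheel '[{"dx":0,"dy":0,"dz":-1,"wx":0,"wy":0,"wz":0,"claw":10},{"dx":0,"dy":0,"dz":-2,"wx":0,"wy":0,"wz":0,"claw":10},{"dx":0,"dy":-2,"dz":0,"wx":0,"wy":0,"wz":0,"claw":10},{"dx":1,"dy":-3,"dz":0,"wx":0,"wy":0,"wz":0,"claw":10},{"dx":3,"dy":-3,"dz":0,"wx":0,"wy":0,"wz":0,"claw":10},{"dx":4,"dy":-3,"dz":0,"wx":0,"wy":0,"wz":0,"claw":10},{"dx":4,"dy":-2,"dz":0,"wx":0,"wy":0,"wz":0,"claw":10},{"dx":3,"dy":-0.5,"dz":0,"wx":0,"wy":0,"wz":0,"claw":10}]'
python3 -m handwheel '[{"dx":1,"dy":0,"dz":0,"wx":0,"wy":0,"wz":0,"claw":10},{"dx":0,"dy":0,"dz":0,"wx":0,"wy":0,"wz":0,"claw":10},{"dx":0,"dy":0,"dz":1.5,"wx":0,"wy":0,"wz":0,"claw":10},{"dx":0,"dy":0,"dz":0.8,"wx":0,"wy":0,"wz":0,"claw":10},{"dx":0,"dy":0,"dz":0.5,"wx":0,"wy":0,"wz":0,"claw":10},{"dx":0,"dy":0,"dz":0,"wx":0,"wy":0,"wz":0,"claw":10}]'
```

```text
clock: 7.75
position: [0.3989, 0.1614, 0.1627]
tool_rot: [3.141, -0.0, 1.572]
force: [0.7, 0.6, -6.2]
grip_width: 0.0319
finger_force: 50.8
clock: 8.5
position: [0.4, 0.1697, 0.1337]
tool_rot: [-3.141, 0.0, 1.57]
force: [0.1, -0.5, -4.8]
grip_width: 0.0322
finger_force: 50.7
```

```bash
python3 -m handwheel '[{"dx":0,"dy":0,"dz":0.15,"wx":0,"wy":0,"wz":0,"claw":10},{"dx":0,"dy":0,"dz":0,"wx":0,"wy":0,"wz":0,"claw":10},{"dx":0,"dy":0,"dz":0,"wx":0,"wy":0,"wz":0,"claw":10}]'
```

```text
clock: 8.88
position: [0.4003, 0.1702, 0.1328]
tool_rot: [3.141, -0.0, 1.571]
force: [-2.3, -0.1, 6.6]
grip_width: 0.0321
finger_force: 52.0
```

```bash
python3 -m handwheel '[{"dx":0,"dy":0,"dz":0,"wx":0,"wy":0,"wz":0,"claw":45},{"dx":0,"dy":0,"dz":0,"wx":0,"wy":0,"wz":0,"claw":70},{"dx":0,"dy":0,"dz":0,"wx":0,"wy":0,"wz":0,"claw":90},{"dx":0,"dy":0,"dz":0,"wx":0,"wy":0,"wz":0,"claw":90},{"dx":0,"dy":0,"dz":-3,"wx":0,"wy":0,"wz":0,"claw":90},{"dx":0,"dy":0,"dz":-4.5,"wx":0,"wy":0,"wz":0,"claw":90},{"dx":0,"dy":0,"dz":-4.5,"wx":0,"wy":0,"wz":0,"claw":90}]'
python3 -m handwheel '[{"dx":-4,"dy":3.9,"dz":0,"wx":0,"wy":0,"wz":0,"claw":35},{"dx":-4.2,"dy":3.9,"dz":0,"wx":0,"wy":0,"wz":0,"claw":35},{"dx":-4.3,"dy":3.9,"dz":0,"wx":0,"wy":0,"wz":0,"claw":35},{"dx":-4.3,"dy":3.9,"dz":0,"wx":0,"wy":0,"wz":0,"claw":35},{"dx":-4.4,"dy":3.8,"dz":0,"wx":0,"wy":0,"wz":0,"claw":35},{"dx":0,"dy":0,"dz":4,"wx":0,"wy":0,"wz":0.14,"claw":35},{"dx":0,"dy":0,"dz":0,"wx":0,"wy":0,"wz":0,"claw":35},{"dx":0,"dy":0,"dz":0,"wx":0,"wy":0,"wz":0,"claw":35}]'
python3 - <<'E'
from h import *
np.set_printoptions(precision=3,suppress=True)
s=monitor.observe(); p=s["position"]
f=cam("side"); 
for r in optics.masks_of("bleach","side"): print("bleach",r["p"],r["rect"],proj(f,[[.4,.17,0],[.4,.17,.202]]).tolist())
f=cam("wrist"); u=np.array([.141,.99,0]); h=np.array([.594,-.042,.135])
q=np.r_[proj(f,[h-.06*u,h,h+.06*u]),proj(f,[[p[0],p[1],.135]])]; print(q)
g=f["frame"].copy()
for i,a in enumerate(q): cv2.drawMarker(g,tuple(int(v) for v in a),(0,0,255) if i<3 else (0,255,0),0,11,1)
cv2.imwrite("pics/w6.png",g)
E
```

```text
clock: 9.75
position: [0.3997, 0.1699, 0.2537]
tool_rot: [-3.141, 0.0, 1.571]
force: [0.4, -0.7, 0.1]
grip_width: 0.0769
finger_force: 0.0
clock: 10.75
position: [0.5942, -0.0413, 0.2135]
tool_rot: [3.141, -0.0, 1.435]
force: [-0.6, 0.5, -0.2]
grip_width: 0.0298
finger_force: 0.0
bleach 0.63 [379.9, 169.8, 48.1, 42.9] [[300.50629435072244, 299.41211547317295], [302.5351900103199, 225.9123224726112]]
bleach 0.55 [285.9, 222.6, 33.7, 89.7] [[300.50629435072244, 299.41211547317295], [302.5351900103199, 225.9123224726112]]
[[276.576 276.094]
 [276.808 204.123]
 [277.076 121.066]
 [276.903 203.181]]
```

View pics/w6.png

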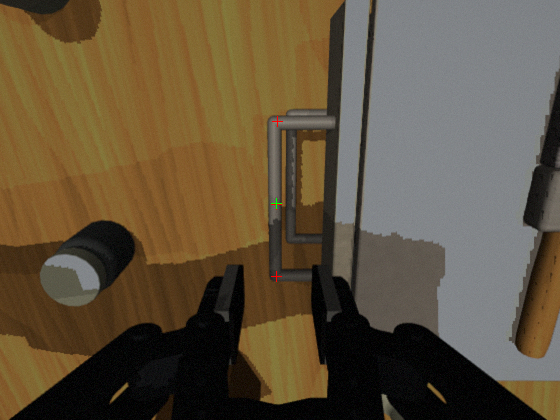

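The wrist view shows the upper handle bar at x ≈ 276, centred between the fingers and parallel to them, with the bleach already set down. Descend and grip.

```bash
python3 -m handwheel '[{"dx":0,"dy":0,"dz":4,"wx":0,"wy":0,"wz":0,"claw":35},{"dx":0,"dy":0,"dz":4,"wx":0,"wy":0,"wz":0,"claw":35},{"dx":0,"dy":0,"dz":3,"wx":0,"wy":0,"wz":0,"claw":35},{"dx":0,"dy":0,"dz":2.2,"wx":0,"wy":0,"wz":0,"claw":35},{"dx":0,"dy":0,"dz":0,"wx":0,"wy":0,"wz":0,"claw":15},{"dx":0,"dy":0,"dz":0,"wx":0,"wy":0,"wz":0,"claw":0},{"dx":0,"dy":0,"dz":0,"wx":0,"wy":0,"wz":0,"claw":0},{"dx":0,"dy":0,"dz":0,"wx":0,"wy":0,"wz":0,"claw":0}]' 60
```

```text
clock: 11.9
position: [0.5939, -0.0418, 0.0808]
tool_rot: [3.142, -0.0, 1.431]
force: [-2.0, 2.7, -8.2]
grip_width: 0.0077
finger_force: 59.1
```

```bash
python3 -m handwheel '[{"dx":0,"dy":-0.5,"dz":0,"wx":0,"wy":0,"wz":0,"claw":0},{"dx":0,"dy":-1,"dz":0,"wx":0,"wy":0,"wz":0,"claw":0},{"dx":0,"dy":-1.5,"dz":0,"wx":0,"wy":0,"wz":0,"claw":0},{"dx":0,"dy":-2,"dz":0,"wx":0,"wy":0,"wz":0,"claw":0},{"dx":0,"dy":-2,"dz":0,"wx":0,"wy":0,"wz":0,"claw":0},{"dx":0,"dy":-2,"dz":0,"wx":0,"wy":0,"wz":0,"claw":0},{"dx":0,"dy":-1,"dz":0,"wx":0,"wy":0,"wz":0,"claw":0},{"dx":0,"dy":-0.5,"dz":0,"wx":0,"wy":0,"wz":0,"claw":0}]'
```

```text
clock: 12.9
position: [0.49, -0.0279, 0.0807]
tool_rot: [3.141, 0.0, 1.43]
force: [2.9, -6.8, -6.1]
grip_width: 0.0077
finger_force: 59.6
```

```bash
python3 -m handwheel '[{"dx":0,"dy":-0.6,"dz":0,"wx":0,"wy":0,"wz":0,"claw":0},{"dx":0,"dy":-0.8,"dz":0,"wx":0,"wy":0,"wz":0,"claw":0},{"dx":0,"dy":-0.6,"dz":0,"wx":0,"wy":0,"wz":0,"claw":0},{"dx":0,"dy":-0.4,"dz":0,"wx":0,"wy":0,"wz":0,"claw":0},{"dx":0,"dy":-0.4,"dz":0,"wx":0,"wy":0,"wz":0,"claw":0},{"dx":0,"dy":-0.4,"dz":0,"wx":0,"wy":0,"wz":0,"claw":0}]'
```

```text
clock: 13.65
position: [0.4589, -0.0237, 0.0806]
tool_rot: [3.14, 0.001, 1.43]
force: [2.1, -8.9, -3.3]
grip_width: 0.0075
finger_force: 59.8
```

```bash
python3 -m handwheel '[{"dx":0,"dy":-0.3,"dz":0,"wx":0,"wy":0,"wz":0,"claw":0},{"dx":0,"dy":-0.3,"dz":0,"wx":0,"wy":0,"wz":0,"claw":0}]'
```

```text
clock: 13.9
position: [0.4585, -0.0236, 0.081]
tool_rot: [3.13, -0.0, 1.429]
force: [46.9, -19.4, -53.4]
grip_width: 0.0076
finger_force: 57.3
```

```bash
python3 -m handwheel '[{"dx":0,"dy":0.4,"dz":0,"wx":0,"wy":0,"wz":0,"claw":0},{"dx":0,"dy":0,"dz":0,"wx":0,"wy":0,"wz":0,"claw":0},{"dx":0,"dy":0,"dz":0,"wx":0,"wy":0,"wz":0,"claw":20},{"dx":0,"dy":0,"dz":0,"wx":0,"wy":0,"wz":0,"claw":35},{"dx":0,"dy":0,"dz":0,"wx":0,"wy":0,"wz":0,"claw":35},{"dx":0,"dy":0,"dz":-3,"wx":0,"wy":0,"wz":0,"claw":35},{"dx":0,"dy":0,"dz":-5,"wx":0,"wy":0,"wz":0,"claw":35},{"dx":0,"dy":0,"dz":-6,"wx":0,"wy":0,"wz":0,"claw":35}]'
python3 -m handwheel '[{"dx":0,"dy":2,"dz":-4,"wx":0,"wy":0,"wz":0,"claw":50},{"dx":0,"dy":4,"dz":0,"wx":0,"wy":0,"wz":0,"claw":50},{"dx":0,"dy":4,"dz":0,"wx":0,"wy":0,"wz":0,"claw":50},{"dx":0,"dy":0,"dz":0,"wx":0,"wy":0,"wz":0,"claw":50},{"dx":0,"dy":0,"dz":0,"wx":0,"wy":0,"wz":0,"claw":50}]'
python3 - <<'E'
from h import *
np.set_printoptions(precision=3,suppress=True)
s=monitor.observe(); p=s["position"]
for n in("wrist","side","scene"):
    f=cam(n); print(n,p,"axis@.14",proj(f,[[p[0],p[1],.14]]))
    cv2.imwrite(f"pics/{n}7.png",f["frame"])
    for k in("strainer","plug","elbow","upper_handle"):
        for r in optics.masks_of(k,n): 
            ys,xs=np.nonzero(r["region"]); c=[[xs.mean(),ys.mean()]]; print(k,round(r["p"],2),r["rect"],c[0],"@.12",onz(f,c,.12)[0])
E
```

```text
clock: 14.9
position: [0.4557, -0.0225, 0.2216]
tool_rot: [-3.14, 0.0, 1.431]
force: [2.0, 0.2, 1.3]
grip_width: 0.03
finger_force: 0.0
clock: 15.52
position: [0.5548, -0.0365, 0.26]
tool_rot: [-3.141, 0.0, 1.431]
force: [0.2, 0.7, 0.4]
grip_width: 0.0427
finger_force: 0.0
wrist [ 0.555 -0.037  0.26 ] axis@.14 [[277.663 188.399]]
strainer 0.62 [290.7, 155.3, 53.8, 55.1] [np.float64(315.64863731656186), np.float64(180.74297693920334)] @.12 [ 0.589 -0.04   0.12 ]
plug 0.91 [281.4, 57.6, 57.7, 56.1] [np.float64(310.56692591076546), np.float64(84.02537863282849)] @.12 [0.593 0.042 0.12 ]
elbow 0.73 [297.7, 228.6, 64.3, 43.4] [np.float64(330.2082057562768), np.float64(248.2951622780159)] @.12 [ 0.595 -0.108  0.12 ]
upper_handle 0.8 [156.0, 11.9, 254.3, 318.4] [np.float64(291.7858884979819), np.float64(157.78698927284108)] @.12 [ 0.57  -0.016  0.12 ]
side [ 0.555 -0.037  0.26 ] axis@.14 [[316.089 187.073]]
strainer 0.64 [297.4, 180.5, 20.0, 19.9] [np.float64(307.07782101167317), np.float64(191.38910505836577)] @.12 [ 0.578 -0.029  0.12 ]
plug 0.72 [272.3, 197.1, 18.1, 16.2] [np.float64(281
[... 463 characters left out ...]

scene [ 0.555 -0.037  0.26 ] axis@.14 [[263.217 180.456]]
strainer 0.54 [245.0, 182.0, 17.6, 15.4] [np.float64(252.8622754491018), np.float64(189.8562874251497)] @.12 [ 0.594 -0.033  0.12 ]
plug 0.63 [255.0, 202.1, 14.5, 19.2] [np.float64(263.5483870967742), np.float64(210.1290322580645)] @.12 [0.601 0.054 0.12 ]
elbow 0.66 [233.0, 172.2, 18.2, 7.1] [np.float64(240.60666666666665), np.float64(175.2)] @.12 [ 0.602 -0.107  0.12 ]
elbow 0.57 [243.7, 182.9, 18.0, 14.8] [np.float64(252.71812080536913), np.float64(189.96644295302013)] @.12 [ 0.595 -0.033  0.12 ]
upper_handle 0.75 [226.8, 144.4, 79.0, 88.2] [np.float64(264.8305425318151), np.float64(189.21399866041529)] @.12 [ 0.56  -0.017  0.12 ]
```

View pics/wrist7.png

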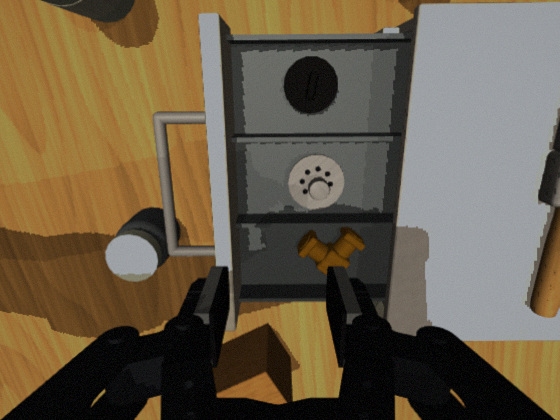

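The wrist view shows the three compartments: plug (311,85), strainer flange (316,182) with its knob (319,190), and elbow (332,248). All three are inside and the drawer is out. Now I'll compute the knob position and the drawer travel.

```bash
python3 - <<'E'
from h import *
np.set_printoptions(precision=4,suppress=True)
f=cam("wrist"); p=monitor.observe()["position"]
k=onz(f,[[319,190]],.140)[0]; fl=onz(f,[[316.5,182.5]],.112)[0]
print("knob",k,"flange",fl); h=onz(f,[[157,117],[171,250]],.135); print("handle",h,h.mean(0)); e=onz(f,[[419,5],[404,338]],.165); print("unit front edge",e)
y=s=1.431; tx=np.array([np.cos(y),np.sin(y)]); ty=np.array([np.sin(y),-np.cos(y)])
for q in(k,fl): d=q[:2]-p[:2]; print("dx,dy cm",d@tx*100,d@ty*100)
u=np.array([np.cos(-.14),np.sin(-.14)]); print("front->handle mm",(e.mean(0)-h.mean(0))[:2]@u*1000,"want 197 at stop")
E
```

```text
knob [ 0.59  -0.043  0.14 ] flange [ 0.5906 -0.0438  0.112 ]
handle [[ 0.4671  0.0348  0.135 ]
 [ 0.4507 -0.0821  0.135 ]] [ 0.4589 -0.0236  0.135 ]
unit front edge [[ 0.6668  0.0817  0.165 ]
 [ 0.6492 -0.1835  0.165 ]]
dx,dy cm -0.15211649278101907 3.5188232991043344
dx,dy cm -0.2232058383974458 3.5939872809981477
front->handle mm 200.93988580596852 want 197 at stop
```

```bash
python3 -m handwheel '[{"dx":-0.2,"dy":3.5,"dz":0,"wx":0,"wy":0,"wz":0,"claw":50},{"dx":0,"dy":0,"dz":5,"wx":0,"wy":0,"wz":0,"claw":50},{"dx":0,"dy":0,"dz":5,"wx":0,"wy":0,"wz":0,"claw":50},{"dx":0,"dy":0,"dz":4,"wx":0,"wy":0,"wz":0,"claw":50},{"dx":0,"dy":0,"dz":2.4,"wx":0,"wy":0,"wz":0,"claw":50},{"dx":0,"dy":0,"dz":0,"wx":0,"wy":0,"wz":0,"claw":50}]'
python3 -m handwheel '[{"dx":0,"dy":0,"dz":1,"wx":0,"wy":0,"wz":0,"claw":50},{"dx":0,"dy":0,"dz":0,"wx":0,"wy":0,"wz":0,"claw":50},{"dx":0,"dy":0,"dz":0,"wx":0,"wy":0,"wz":0,"claw":30},{"dx":0,"dy":0,"dz":0,"wx":0,"wy":0,"wz":0,"claw":20},{"dx":0,"dy":0,"dz":0,"wx":0,"wy":0,"wz":0,"claw":5},{"dx":0,"dy":0,"dz":0,"wx":0,"wy":0,"wz":0,"claw":5}]' 40
```

```text
clock: 17.08
position: [0.5888, -0.0434, 0.0949]
tool_rot: [-3.139, 0.0, 1.431]
force: [-0.2, 0.3, 0.9]
grip_width: 0.0429
finger_force: 0.0
clock: 17.82
position: [0.59, -0.0434, 0.0869]
tool_rot: [3.141, -0.0, 1.431]
force: [-2.0, -0.9, 5.7]
grip_width: 0.0161
finger_force: 38.9
```

```bash
python3 -m handwheel '[{"dx":0,"dy":0,"dz":-1,"wx":0,"wy":0,"wz":0,"claw":5},{"dx":0,"dy":0,"dz":-3,"wx":0,"wy":0,"wz":0,"claw":5},{"dx":0,"dy":0,"dz":-4,"wx":0,"wy":0,"wz":0,"claw":5},{"dx":0,"dy":0,"dz":-3,"wx":0,"wy":0,"wz":0,"claw":5},{"dx":2,"dy":-0.5,"dz":0,"wx":0,"wy":0,"wz":0,"claw":5},{"dx":4,"dy":-0.8,"dz":0,"wx":0,"wy":0,"wz":0,"claw":5},{"dx":5,"dy":-1,"dz":0,"wx":0,"wy":0,"wz":0,"claw":5},{"dx":5,"dy":-1.2,"dz":0,"wx":0,"wy":0,"wz":0,"claw":5}]'
python3 -m handwheel '[{"dx":5,"dy":-1.2,"dz":0,"wx":0,"wy":0,"wz":0,"claw":5},{"dx":4,"dy":-0.8,"dz":0,"wx":0,"wy":0,"wz":0,"claw":5},{"dx":3,"dy":-0.4,"dz":0,"wx":0,"wy":0,"wz":0,"claw":5},{"dx":1,"dy":0,"dz":0,"wx":0,"wy":0,"wz":0,"claw":5},{"dx":0,"dy":0,"dz":0,"wx":0,"wy":0,"wz":0,"claw":5}]'
python3 - <<'E'
from h import *
f=cam("wrist"); g=f["frame"].copy(); s=monitor.observe();print(s["grip_width"],s["finger_force"])
for n in("side","scene"):
    F=cam(n)
    for r in optics.masks_of("strainer",n): print(n,r["p"],r["rect"])
    g2=F["frame"]
    if n=="side": g2=cv2.resize(g2[130:330,160:360],(420,420))
    if n=="side": g=np.hstack([g,g2])
cv2.imwrite("pics/w8.png",cv2.resize(g,None,fx=.8,fy=.8))
E
```

```text
clock: 18.82
position: [0.5766, 0.1221, 0.1959]
tool_rot: [-3.141, 0.0, 1.431]
force: [0.4, 1.2, -0.8]
grip_width: 0.0163
finger_force: 39.2
clock: 19.45
position: [0.5714, 0.2521, 0.1958]
tool_rot: [-3.141, 0.001, 1.431]
force: [0.1, 0.2, -1.6]
grip_width: 0.0161
finger_force: 39.2
0.01619381200117589 39.15516972541809
side 0.65 [205.3, 197.3, 23.5, 15.0]
side 0.26 [370.2, 216.6, 27.5, 38.9]
scene 0.45 [295.0, 232.0, 22.2, 13.8]
```

View pics/w8.png

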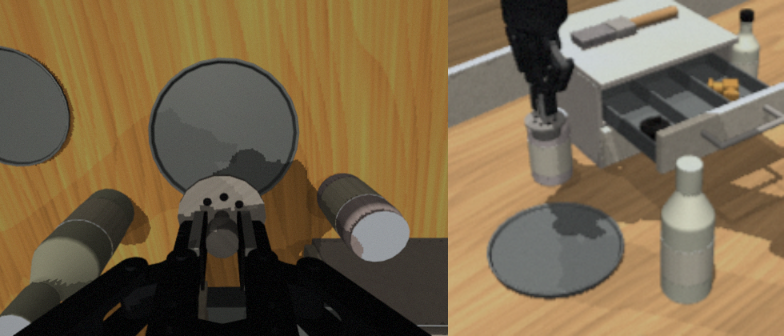

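The strainer hangs upright over the lid, and the drawer is out with the plug and elbow still inside. Lower it.

```bash
python3 -m handwheel '[{"dx":0,"dy":0,"dz":3,"wx":0,"wy":0,"wz":0,"claw":5},{"dx":0,"dy":0,"dz":4,"wx":0,"wy":0,"wz":0,"claw":5},{"dx":0,"dy":0,"dz":4,"wx":0,"wy":0,"wz":0,"claw":5},{"dx":0,"dy":0,"dz":4,"wx":0,"wy":0,"wz":0,"claw":5},{"dx":0,"dy":0,"dz":2.5,"wx":0,"wy":0,"wz":0,"claw":5},{"dx":0,"dy":0,"dz":1,"wx":0,"wy":0,"wz":0,"claw":5},{"dx":0,"dy":0,"dz":0.5,"wx":0,"wy":0,"wz":0,"claw":5},{"dx":0,"dy":0,"dz":0,"wx":0,"wy":0,"wz":0,"claw":5}]'
python3 -m handwheel '[{"dx":0,"dy":0,"dz":0.2,"wx":0,"wy":0,"wz":0,"claw":5},{"dx":0,"dy":0,"dz":0,"wx":0,"wy":0,"wz":0,"claw":5}]'
```

```text
clock: 20.7
position: [0.5722, 0.252, 0.0069]
tool_rot: [3.141, -0.0, 1.431]
force: [0.2, 0.6, -0.5]
grip_width: 0.016
finger_force: 39.2
clock: 20.95
position: [0.572, 0.2521, 0.0047]
tool_rot: [3.141, -0.0, 1.431]
force: [-0.1, 0.4, -0.8]
grip_width: 0.0161
finger_force: 39.2
```

```bash
python3 -m handwheel '[{"dx":0,"dy":0,"dz":0.2,"wx":0,"wy":0,"wz":0,"claw":5},{"dx":0,"dy":0,"dz":0,"wx":0,"wy":0,"wz":0,"claw":5}]'; python3 -m handwheel '[{"dx":0,"dy":0,"dz":0.1,"wx":0,"wy":0,"wz":0,"claw":5},{"dx":0,"dy":0,"dz":0,"wx":0,"wy":0,"wz":0,"claw":5}]'
```

```text
clock: 21.2
position: [0.5717, 0.2519, 0.0022]
tool_rot: [-3.141, 0.0, 1.431]
force: [0.1, -0.8, -0.9]
grip_width: 0.0165
finger_force: 39.2
clock: 21.45
position: [0.5719, 0.2521, 0.0019]
tool_rot: [3.141, -0.0, 1.431]
force: [-3.8, -0.9, 9.8]
grip_width: 0.0162
finger_force: 40.2
```

Contact at 0.0019, as predicted. Release, rise and back away.

```bash
python3 -m handwheel '[{"dx":0,"dy":0,"dz":0,"wx":0,"wy":0,"wz":0,"claw":25},{"dx":0,"dy":0,"dz":0,"wx":0,"wy":0,"wz":0,"claw":45},{"dx":0,"dy":0,"dz":0,"wx":0,"wy":0,"wz":0,"claw":45},{"dx":0,"dy":0,"dz":-2,"wx":0,"wy":0,"wz":0,"claw":45},{"dx":0,"dy":0,"dz":-5,"wx":0,"wy":0,"wz":0,"claw":45},{"dx":0,"dy":0,"dz":-6,"wx":0,"wy":0,"wz":0,"claw":45},{"dx":0,"dy":0,"dz":-6,"wx":0,"wy":0,"wz":0,"claw":45},{"dx":0,"dy":0,"dz":-5,"wx":0,"wy":0,"wz":0,"claw":45}]'
python3 - <<'E'
from h import *
f=cam("side"); a=cv2.resize(f["frame"][130:330,150:400],(500,400)); 
for n in("side","scene"):
    F=cam(n)
    for k,z in(("strainer",.027),("lid",.008)):
        for r in optics.masks_of(k,n)[:1 if k=="strainer" else 3]:
            ys,xs=np.nonzero(r["region"]); print(n,k,r["p"],onz(F,[[xs.mean(),ys.mean()]],z)[0])
cv2.imwrite("pics/s9.png",a)
E
```

```text
clock: 22.45
position: [0.5718, 0.2519, 0.2455]
tool_rot: [3.14, -0.002, 1.431]
force: [-0.3, -0.4, 0.0]
grip_width: 0.039
finger_force: 0.0
side strainer 0.66 [0.56752508 0.25581392 0.027     ]
side lid 0.92 [0.47655578 0.52121552 0.008     ]
side lid 0.84 [0.56493741 0.26091862 0.008     ]
side lid 0.72 [0.30882527 0.32908781 0.008     ]
scene strainer 0.65 [0.57248835 0.25545317 0.027     ]
scene lid 0.89 [0.31856394 0.32519753 0.008     ]
scene lid 0.87 [0.48624496 0.51805104 0.008     ]
scene lid 0.67 [0.57451079 0.25571609 0.008     ]
```

View pics/s9.png

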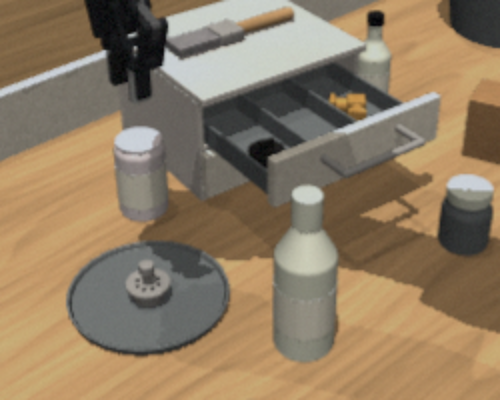

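The strainer stands upright at the lid centre (148,283). The drawer is fully out with the plug and elbow inside, the bleach is upright and clear, and the gripper is free of everything.

```bash
python3 -c "
from h import *
print(job_done())"
```

```text
the job is handed in; nothing more can be done
None
```

The job is handed in, though the hand-in call returned no verdict: the bleach stands upright on the floor clear of the drawer, the upper drawer is out at its stop with the plug and elbow still in it, and the strainer stands upright at the centre of the largest lid, at about 22.5 s on the clock.

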